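Close the loaded tumbling polisher and hold its set-screw collar on the spindle flat

ROBOT

A 6-joint arm with a two-finger parallel gripper is mounted at the origin on the work surface. World frame = base frame: x ahead of the robot, y to its left, z up, the work surface at z = 0. Lengths are in m, angles in degrees, forces in N, time in s.
With the tool pointing down it reaches from about 0.3 to 0.75 m from the base axis. Payload 8.5 kg.
Tool frame: the origin (TCP) lies on the centre line of the jaws, within the pads' length; the fingertips stand 11 mm ahead of it and the grasp point (between the pads) lies 8 mm behind it; z points along the fingers, y is the line along which they close (so a half turn about z gives the same grasp; the last joint's range is limited). The gripper opens to 85 mm and grips with 20 to 120 N. Pads are 22 mm wide; open, the fingers measure 114 mm over their backs; the gripper's body (76 mm by 85 mm) begins 54 mm behind the grasp point. The pads swing forward as they close: fully open they stand 13 mm farther back than shut.
Start: joints at [-12.336, 21.807, 74.336, -0, 83.858, -12.336], TCP at [0.55, 0, 0.242] pointing down, gripper open.
Joint ranges: [-178.18, 178.18], [-50.72, 133.34], [12.68, 142.11], [-81.47, 261.47], [9.98, 163.14], [-165.26, 165.26]. Speed limits (degrees/s): [136.94, 136.94, 180, 180, 180, 180].

INTERFACE

Orientations are given as a 3x3 rotation matrix whose columns are the frame's x, y, z axes.
In Python, from rig import env gives the robot as it stands.
- The arm moves only by the tool nudge_tcp, called after "Emit:" by a JSON object that holds its "fn" and its "kwargs", one argument or row to a line. Schema: {"type":"object","properties":{"segments":{"type":"array","items":{"type":"array","items":{"type":"number"},"minItems":5,"maxItems":5},"minItems":1,"maxItems":10},"squeeze":{"type":"number"},"only":{"type":"string"},"quiet":{"type":"boolean"},"lines":{"type":"string"}},"required":["segments"],"additionalProperties":false}. segments is a list of rows, 1 to 10 of them, each of 5 numbers: dx, dy, dz in shares of the most that a row can go, 1 being 50 mm, then a turn about the tool's z in units of 5 degrees, then the finger opening in m; each row shifts and turns the commanded pose from where the row before left it, along the tool's axes as they then stand; what a row does not reach is not made up. A row lasts 1/10 s, in which the tool goes at most 0.05 m and 8.59 degrees, less where a joint would pass 70% of its speed; a pose out of reach is approached as far as the arm can. The fingers move at their own pace and stop on an object; squeeze is the grip in N (left out, the last holds). Time passes only in rows, so rows that do not move let the fingers close. The tool returns the time, the measured TCP pose, the force, the opening and the grip force at its end. only (a regular expression) keeps the lines of the reply that match it, lines (a string "A,B") keeps lines A to B, and quiet returns only ok. Input that does not fit is refused with a message, and nothing moves.
- env.observe(): the state, without advancing time (a new reading comes with each control period).
- env.get_image(name): name is "scene" or "side" or "wrist"; returns a dict with "pixels" (480x640x3 uint8, red, green, blue), "K" (3x3 intrinsics, pixels), "extrinsics" (4x4, takes a point from world to camera coordinates). Camera axes: x right, y down, z forward; pixel columns grow to the right and rows downward; lengths in m; the calibration is good to about 2 mm. A picture is of the moment at which its call begins. There is no depth.
- env.close_job(): hands the job in; it is judged then, once.
The state is a dict: "time_s": time; "q": joint angles; "qvel": joint speeds; "joint_efforts": joint torques, N m; "position": TCP position; "tool_rot": TCP orientation; "ft_force": force on the tool from outside, world axes, zero at the start; "wrist_torque": the same for the moment, N m; "grip_width": finger opening in m; "gripper_force": force on a finger pad.
Only numpy, scipy, OpenCV 4.12 (cv2) and the standard library are available. Lean on these libraries where they do the work, as an engineer would, in place of code of your own. Each camera call takes 0.05 s, during which the arm holds its last target. There are 200 camera calls.

TASK

The tumbling polisher is loaded with brass: put the white lid on its tub, hub up with the spindle through the hub, and let go of it; then pinch the spindle and turn it until your fingers feel the blue flat square between them and the flat faces the red pointer on the tub. Next slip the brass collar over the spindle, red thumbscrew on the flat side (so also towards the pointer), down onto the lid's hub, and finish holding it: still gripped in the fingers and pressed down on the hub, so that a colleague can tighten the screw. Leave the other things on the bench where they are.

Things in the scene. Friction and masses are not known exactly. Their poses are not given: they have to be found in the camera images.
- machine: Tumbling polisher, fixed: grey motor foot and round steel tub, 176 mm across; tub rim (164 mm across) 110 mm above the bench. Origin: centre of its underside, on the spindle axis. Its +x axis points from the spindle to the red pointer, a small red block outside the tub just below the rim, reaching 104 mm from the axis.
- spindle (a joint): Angle of the spindle about the upright axis in rad: 0 when the blue flat faces the red pointer exactly, growing anticlockwise seen from above; starts somewhere between 0.6 and 1.4. The spindle stays where it is left (friction 0.04 N m); pinched across the flat, it squares itself to the fingers.
- spindle_top (a point): Centre of the top end of the upright steel spindle, 173 mm above the bench, 63 mm above the tub rim. 16 mm in diameter; its top 37 mm has one blue flat, 4 mm from the axis (12 mm thick across the flat). This frame turns with the spindle: +x is the outward normal of the flat, z is up.
- lid: Loose white disc lid, 168 mm across, 6 mm thick, about 0.2 kg, on the bench. Central black hub, 40 mm across, top 31 mm above the lid's underside; a 22 mm hole runs through hub and disc. Origin: centre of the underside; z up. Seated on the tub, its underside is 110 mm and the hub's top 141 mm above the bench; 32 mm of spindle shows above the hub.
- hub_top (a point): Centre of the upper end of the lid's black hub, 31 mm above the lid's underside.
- collar: Loose brass ring on the bench: 34 mm outside, 20 mm bore, 20 mm high, about 90 g. Origin: centre of its underside, z up. Its set screw lies along its +x, 10 mm up: a red thumbscrew head outside (12 mm across, to 31 mm from the axis); inside, a 4 mm wide nose reaching to 5.5 mm from the axis, so the collar passes the spindle only with the screw on the flat's side.
- screw (a point): Outer end of the collar's red thumbscrew, 31 mm from the collar axis along the collar's +x, 10 mm above its underside.
- dish: Bystander: shallow steel dish of small brass tubes, 96 mm across, 22 mm high. Origin: centre of the underside.
- tin: Bystander: round aluminium tin of copper tubes, 72 mm across, 28 mm high. Origin: centre of the underside.
- medallion: Bystander: brass medallion, 52 mm across, 4 mm thick, flat on the bench. Origin: centre of the underside.
- pliers: Bystander: pliers with blue handles, about 160 mm long, lying along their own x, 12 mm high. Origin: middle of the handles.
- jar: Bystander: amber jar of polish, 56 mm across, 65 mm high. Origin: centre of the underside.

How it is judged:
By the outcome, as a careful person would: the job done as asked, in the order asked, and still so for the second after the job is handed in, while the arm keeps its last pose, push and grip.
It also fails if it takes over 62 s, if anything falls off the work surface, if the arm or the gripper's body presses on something with over 40 N, if the wrist force passes 120 N, or if a joint passes its speed limit or range.

## Working session

There is one attempt and no reset: what is moved stays moved. The work goes in short steps, Python scripts to look and compute and a tool call to move; the robot and the scene stay as the last step left them, time stands still between calls to the robot, and variables do not carry over. Pictures are saved under pics/ and viewed, at most 10 in all, crops included, and the job is handed in when it is done.

```bash
ls; mkdir -p pics; python3 - <<'E'
from rig import env
import cv2,numpy as np
for n in ("scene","side","wrist"):
    i=env.get_image(n); cv2.imwrite(f"pics/{n}0.png",i["pixels"][:,:,::-1]); np.savez(f"pics/{n}0.npz",K=i["K"],E=i["extrinsics"])
    print(n,np.round(i["K"],1).tolist(),np.round(i["extrinsics"],3).tolist())
s=env.observe();print(s)
E
```

```text
pics
rig.py
scene [[556.0, 0.0, 316.9], [0.0, 556.0, 243.1], [0.0, 0.0, 1.0]] [[-0.697, 0.717, 0.012, 0.342], [0.575, 0.569, -0.589, -0.252], [-0.429, -0.403, -0.808, 1.842], [0.0, 0.0, 0.0, 1.0]]
side [[483.2, 0.0, 315.1], [0.0, 483.2, 240.2], [0.0, 0.0, 1.0]] [[0.944, -0.329, -0.022, -0.498], [-0.228, -0.603, -0.764, 0.237], [0.239, 0.726, -0.645, 0.957], [0.0, 0.0, 0.0, 1.0]]
wrist [[410.1, 0.0, 321.6], [0.0, 410.1, 237.8], [0.0, 0.0, 1.0]] [[1.0, -0.0, -0.0, -0.55], [-0.0, -0.961, 0.275, -0.037], [-0.001, -0.275, -0.961, 0.379], [0.0, 0.0, 0.0, 1.0]]
{'time_s': 0.15, 'q': array([-1.23357549e+01,  2.18333249e+01,  7.43710100e+01, -3.51078177e-04,
        8.38582410e+01, -1.23364843e+01]), 'qvel': array([-0.01523332, -0.0186377 , -0.18123125, -0.12581311,  0.02651376,
       -0.00514376]), 'joint_efforts': array([ 1.94521621e-03, -4.48624384e+01, -2.31344014e+01, -1.86937300e-04,
        3.77541786e-03, -1.65174959e-05]), 'position': array([5.49798228e-01, 4.05060874e-05, 2.41864520e-01]), 'tool_rot': array([[-1.32670556e-05,  9.99999429e-01, -1.06824190e-03],
       [ 9.99999974e-01,  1.35099562e-05,  2.27376534e-04],
       [ 2.27390837e-04, -1.06823886e-03, -9.99999404e-01]]), 'ft_force': array([0.10899869, 0.1799433 , 0.69482798]), 'wrist_torque': array([ 0.02838963, -0.04608622,  0.00958778]), 'gripper_force': 0.0, 'grip_width': 0.08556361169587133}
```

View pics/scene0.png

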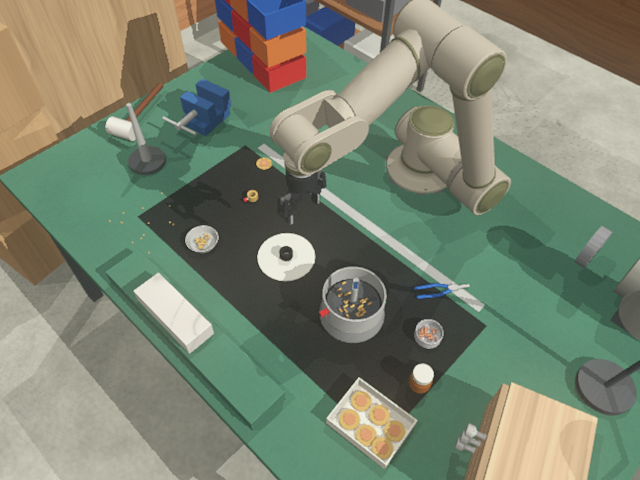

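View pics/side0.png

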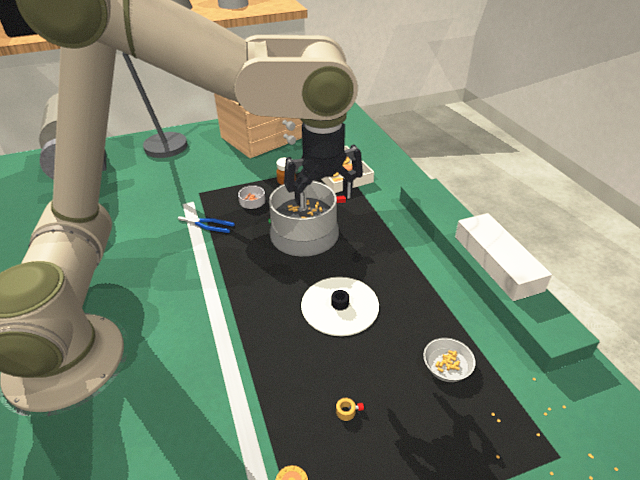

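```bash
python3 - <<'E'
import cv2,numpy as np
s=cv2.imread("pics/scene0.png");d=cv2.imread("pics/side0.png")
def c(im,x,y,w): return cv2.resize(im[y:y+w*3//4,x:x+w],(400,300),interpolation=cv2.INTER_CUBIC)
cv2.imwrite("pics/c1.png",np.vstack([np.hstack([c(s,304,263,100),c(s,240,225,100)]),np.hstack([c(s,232,181,40),c(d,330,394,40)])]))
E
```

```text
(no output)
```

View pics/c1.png

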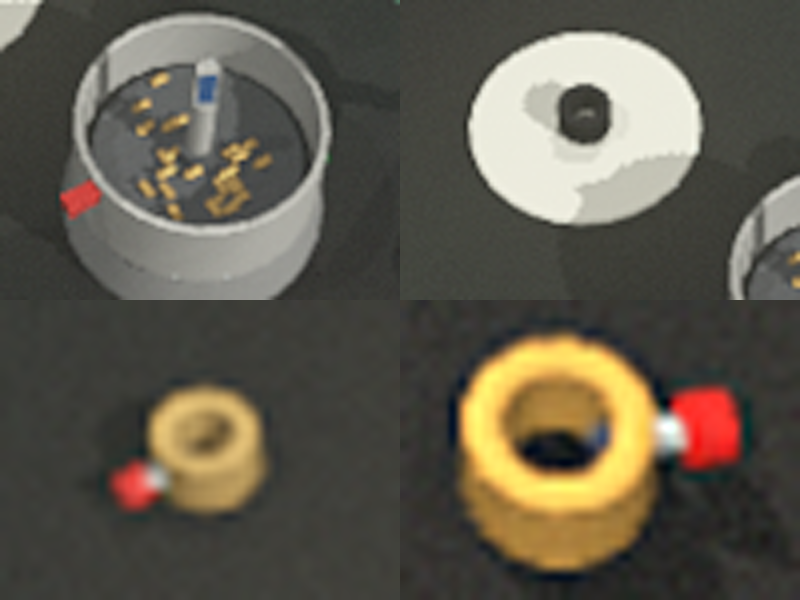

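```bash
cat > h.py <<'E'
import numpy as np
def ray(n,u,v,z,f=None):
    d=np.load(f or f"pics/{n}0.npz");K,E=d["K"],d["E"];R,t=E[:3,:3],E[:3,3]
    c=-R.T@t; r=R.T@np.linalg.inv(K)@[u,v,1]; return c+r*(z-c[2])/r[2]
def proj(n,p,f=None):
    d=np.load(f or f"pics/{n}0.npz");K,E=d["K"],d["E"];q=K@(E[:3,:3]@np.asarray(p)+E[:3,3]);return q[:2]/q[2]
E
python3 - <<'E'
from h import *
np.set_printoptions(precision=4,suppress=True)
for l,a in dict(rim=("scene",354.5,293.7,.11),spin=("scene",356.2,278.5,.173),ptr=("scene",324,313,.1),lid=("scene",286.4,256.9,.006),hub=("scene",286.2,252,.031),lidS=("side",340.3,306,.006),hubS=("side",340.2,297.5,.031),col=("scene",252.6,194,.02),scr=("scene",243.7,199.9,.01),colS=("side",345.6,406.2,.02),scrS=("side",364,406.7,.01)).items(): print(l,ray(*a)[:2])
E
```

```text
rim [0.5696 0.2093]
spin [0.5651 0.2052]
ptr [0.6608 0.1887]
lid [ 0.5651 -0.0513]
hub [ 0.5651 -0.051 ]
lidS [ 0.5632 -0.063 ]
hubS [ 0.5633 -0.0614]
col [ 0.4799 -0.2911]
scr [ 0.5104 -0.2997]
colS [ 0.4813 -0.2955]
scrS [ 0.5139 -0.302 ]
```

```bash
python3 - <<'E'
from h import *
np.set_printoptions(precision=4,suppress=True)
def tri(a,b):
    p0,p1=ray("scene",*a,0),ray("scene",*a,.1);q0,q1=ray("side",*b,0),ray("side",*b,.1)
    u=(p1-p0)/np.linalg.norm(p1-p0);v=(q1-q0)/np.linalg.norm(q1-q0)
    s=np.linalg.lstsq(np.c_[u,-v],q0-p0,rcond=None)[0];return p0+u*s[0],q0+v*s[1]
print(tri((286.4,256.9),(340.3,306)),tri((286.2,252),(340.2,297.5)),tri((252.6,194),(345.6,406.2)))
print(proj("side",[.567,.207,.11]))
for p in ([.565,-.051,.031],[.563,-.062,.031],[.567,.207,.173]): print(proj("wrist",p))
E
```

```text
(array([ 0.5621, -0.0548, -0.0007]), array([ 0.5657, -0.057 , -0.0012])) (array([ 0.5624, -0.0541,  0.0252]), array([ 0.5655, -0.056 ,  0.0247])) (array([ 0.4789, -0.2925,  0.0181]), array([ 0.4818, -0.2943,  0.0178]))
[301.3621 198.4239]
[338.9434 261.268 ]
[336.5644 272.9252]
[ 366.9043 -258.5622]
```

View pics/wrist0.png

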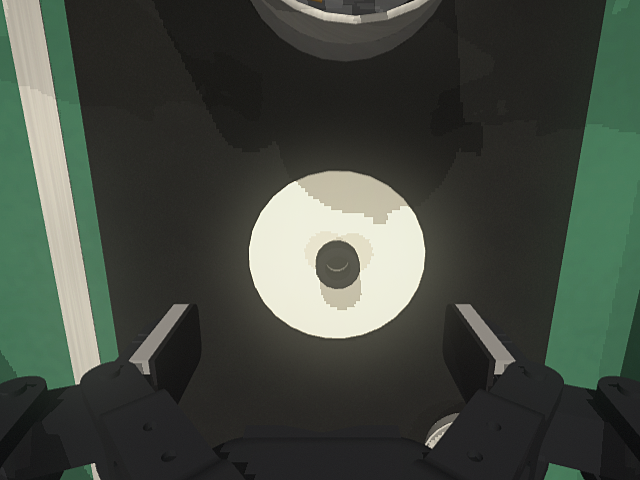

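Units first: shifts go in shares of 50 mm and turns go in units of 5 degrees. So 0.037 m is 0.74, -0.02 m is -0.4.

Emit:
{"fn": "nudge_tcp", "kwargs": {
  "segments": [
    [0.74,0,-0.4,0,0.085],
    [0.74,0,-0.4,0,0.085],
    [0.74,0,-0.4,0,0.085],
    [0.74,0,-0.4,0,0.085],
    [0.74,0,-0.4,0,0.085],
    [0.74,0,-0.4,0,0.085],
    [0.74,0,-0.4,0,0.085],
    [0,0,0,0,0.085],
    [0,0,0,0,0.085],
    [0,0,0,0,0.085]
  ],
  "squeeze": 40
}}

```text
time_s: 1.15
position: [0.55, 0.2581, 0.3814]
tool_rot: [[0.001, 1.0, -0.002], [1.0, -0.001, -0.001], [-0.001, -0.002, -1.0]]
ft_force: [0.5, 0.1, 0.2]
grip_width: 0.0847
gripper_force: 0.0
```

```bash
cat >> h.py <<'E'
def snap(n,k):
    from rig import env; import cv2
    i=env.get_image(n); cv2.imwrite(f"pics/{k}.png",i["pixels"][:,:,::-1]); np.savez(f"pics/{k}.npz",K=i["K"],E=i["extrinsics"]); return i
E
python3 - <<'E'
from h import *
import cv2
i=snap("wrist","w1");s=snap("side","s1");snap("scene","sc1")
a=i["pixels"][:,:,::-1];b=s["pixels"][:,:,::-1]
from rig import env
o=env.observe();print(o["position"],o["time_s"])
cv2.imwrite("pics/v1.png",np.vstack([np.hstack([cv2.resize(a,(400,300)),cv2.resize(a[200:350,220:420],(400,300),interpolation=cv2.INTER_CUBIC)]),np.hstack([cv2.resize(b[160:260,250:383],(400,300),interpolation=cv2.INTER_CUBIC),cv2.resize(b[384:424,330:383],(400,300),interpolation=cv2.INTER_CUBIC)])]))
E
```

```text
[0.55009998 0.25798847 0.38186987] 1.3
```

View pics/v1.png

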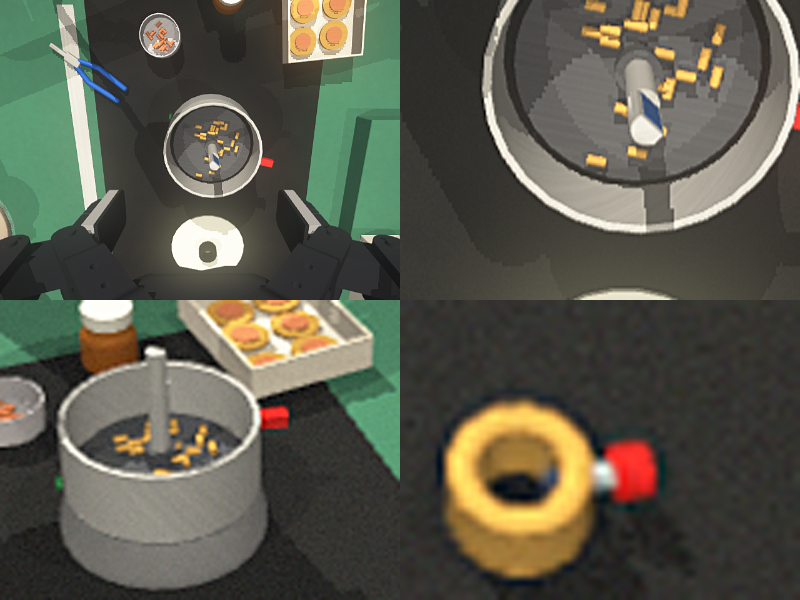

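```bash
python3 - <<'E'
import cv2,numpy as np
from h import *
np.set_printoptions(precision=4,suppress=True)
a=cv2.imread("pics/w1.png");s=cv2.imread("pics/sc1.png")
def c(im,x,y,w): return cv2.resize(im[y:y+w*3//4,x:x+w],(400,300),interpolation=cv2.INTER_CUBIC)
cv2.imwrite("pics/v2.png",np.vstack([np.hstack([c(a,320,235,48),c(a,400,235,48)]),np.hstack([c(s,340,270,32),c(s,312,300,24)])]))
print("hub w0",ray("wrist",338,264,.031),"lid",ray("wrist",337,254.5,.006))
f="pics/w1.npz";print("spin",ray(0,343.5,265,.173,f),"rim",ray(0,340,232,.11,f),"hub w1",ray(0,207.5*1.6,250*1.6,.031,f))
E
```

```text
hub w0 [ 0.5642 -0.0536  0.031 ] lid [ 0.5642 -0.053   0.006 ]
spin [0.569  0.2042 0.173 ] rim [0.5685 0.2172 0.11  ] hub w1 [ 0.5636 -0.0447  0.031 ]
```

View pics/v2.png

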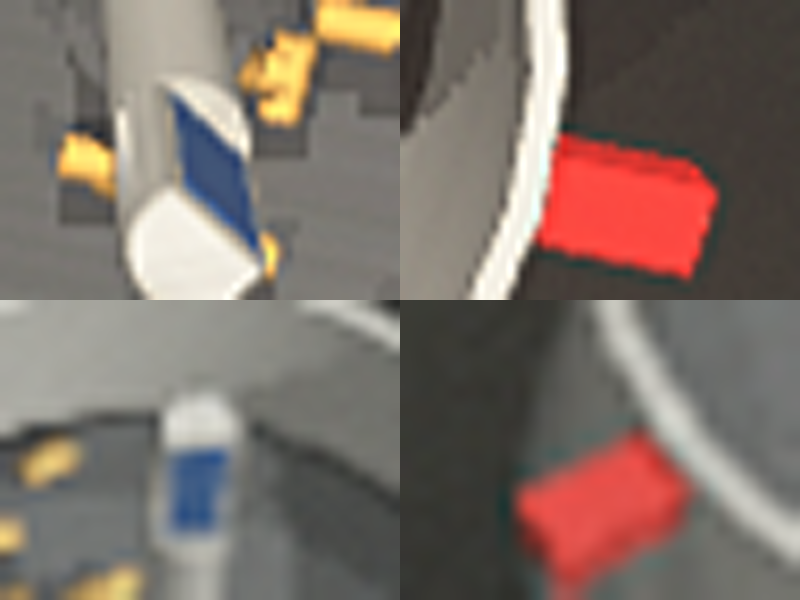

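```bash
python3 - <<'E'
from h import *
np.set_printoptions(precision=4,suppress=True)
f="pics/w1.npz";c=ray(0,343.4,265.6,.173,f);print(c,"rimbottom",ray(0,340,315.5,.11,f)+[0,.082,0])
for z in (.1,.104,.108):
  p=ray(0,436.5,263.4,z,f);print(z,p,np.hypot(*(p-c)[:2]),np.degrees(np.arctan2(*(p-c)[1::-1])))
# edge dir + flat normal at plane heights
a,b=ray(0,400+140/8.33,235+243/8.33,.104,f),ray(0,400+292/8.33,235+275/8.33,.104,f);print("edge",np.degrees(np.arctan2(*(b-a)[1::-1])))
a,b=ray(0,400+160/8.33,235+150/8.33,.104,f),ray(0,400+317/8.33,235+197/8.33,.104,f);print("edge2",np.degrees(np.arctan2(*(b-a)[1::-1])))
a,b=ray(0,320+172/8.33,235+190/8.33,.173,f),ray(0,320+262/8.33,235+268/8.33,.173,f);d=b-a;print("flat",np.degrees(np.arctan2(-d[0],d[1]))+180,np.linalg.norm(d))
c=ray("scene",356.2,278.7,.173);p=ray("scene",320.7,314.7,.098);print(np.hypot(*(p-c)[:2]),np.degrees(np.arctan2(*(p-c)[1::-1])))
E
```

```text
[0.569  0.2037 0.173 ] rimbottom [0.5695 0.2055 0.11  ]
0.1 [0.6724 0.1796 0.1   ] 0.10620900748071475 -13.071366117807104
0.104 [0.6712 0.1811 0.104 ] 0.10474236752009765 -12.458508507980337
0.108 [0.6701 0.1825 0.108 ] 0.10328805092481633 -11.828318770814567
edge -12.467641489509724
edge2 -17.20486228087576
flat 47.8232229516812 0.01300248459020339
0.10573923905688191 -11.024994166695732
```

Converted, -0.039 m is -0.78, 0.03 m is 0.6.

Emit:
{"fn": "nudge_tcp", "kwargs": {
  "segments": [
    [-0.78,0.036,0.6,0,0.085],
    [-0.78,0.036,0.6,0,0.085],
    [-0.78,0.036,0.6,0,0.085],
    [-0.78,0.036,0.6,0,0.085],
    [-0.78,0.036,0.6,0,0.085],
    [-0.78,0.036,0.6,0,0.085],
    [-0.78,0.036,0.6,0,0.085],
    [-0.78,0.036,0.6,0,0.085],
    [0,0,0,0,0.085],
    [0,0,0,0,0.085]
  ],
  "squeeze": 40
}}

```text
time_s: 2.3
position: [0.564, -0.054, 0.142]
tool_rot: [[0.003, 1.0, -0.001], [1.0, -0.003, 0.001], [0.001, -0.001, -1.0]]
ft_force: [-0.3, -0.1, 1.2]
grip_width: 0.0854
gripper_force: 0.0
```

Emit:
{"fn": "nudge_tcp", "kwargs": {
  "segments": [
    [0,0,0.8,0,0.085],
    [0,0,0.8,0,0.085],
    [0,0,0.5,0,0.085],
    [0,0,0.2,0,0.085],
    [0,0,0,0,0.03],
    [0,0,0,0,0.03],
    [0,0,0,0,0.03],
    [0,0,0,0,0.03],
    [0,0,0,0,0.03],
    [0,0,0,0,0.03]
  ],
  "squeeze": 50
}}

```text
time_s: 3.3
position: [0.5652, -0.053, 0.0294]
tool_rot: [[-0.0, 1.0, 0.003], [1.0, 0.0, -0.001], [-0.001, 0.003, -1.0]]
ft_force: [-1.4, 1.4, 9.0]
grip_width: 0.0381
gripper_force: 49.2
```

Emit:
{"fn": "nudge_tcp", "kwargs": {
  "segments": [
    [0,0,-0.4,0,0.03],
    [0,0,-0.8,0,0.03],
    [0,0,-0.9,0,0.03],
    [0,0,-0.9,0,0.03],
    [0,0,-0.9,0,0.03],
    [0,0,-0.6,0,0.03],
    [0,0,0,0,0.03],
    [0,0,0,0,0.03]
  ]
}}

```text
time_s: 4.1
position: [0.564, -0.0528, 0.2526]
tool_rot: [[0.0, 1.0, 0.001], [1.0, -0.0, -0.0], [-0.0, 0.001, -1.0]]
ft_force: [1.0, 0.0, -2.9]
grip_width: 0.0379
gripper_force: 50.9
```

```bash
python3 - <<'E'
from h import *
import cv2
a=snap("wrist","w2")["pixels"][:,:,::-1];b=snap("side","s2")["pixels"][:,:,::-1]
cv2.imwrite("pics/v3.png",np.vstack([np.hstack([cv2.resize(a,(400,300)),cv2.resize(a[200:350,220:420],(400,300),interpolation=cv2.INTER_CUBIC)]),np.hstack([cv2.resize(b,(400,300)),cv2.resize(b[150:300,250:450],(400,300),interpolation=cv2.INTER_CUBIC)])]))
E
```

```text
(no output)
```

View pics/v3.png

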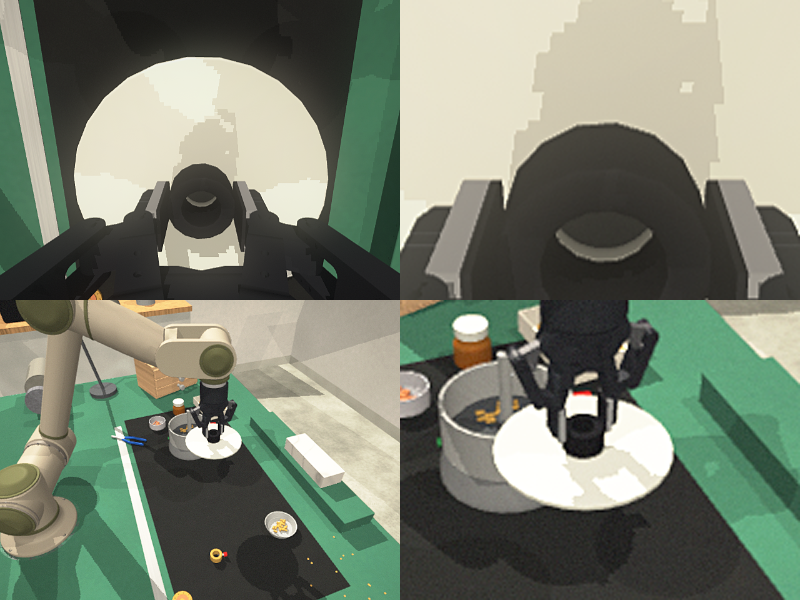

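Converted, 0.04 m is 0.8, 0.03 m is 0.6.

Emit:
{"fn": "nudge_tcp", "kwargs": {
  "segments": [
    [0.6,0.016,0,0,0.03],
    [0.8,0.016,0,0,0.03],
    [0.8,0.016,0,0,0.03],
    [0.8,0.016,0,0,0.03],
    [0.8,0.016,0,0,0.03],
    [0.8,0.016,0,0,0.03],
    [0.54,0,0.4,0,0.03],
    [0,0,0.36,0,0.03],
    [0,0,0,0,0.03],
    [0,0,0,0,0.03]
  ]
}}

```text
time_s: 5.2
position: [0.5691, 0.2037, 0.2138]
tool_rot: [[0.0, 1.0, -0.002], [1.0, -0.0, -0.0], [-0.0, -0.002, -1.0]]
ft_force: [0.9, -0.5, -1.7]
grip_width: 0.0376
gripper_force: 50.9
```

```bash
python3 - <<'E'
from h import *
import cv2
a=snap("wrist","w3")["pixels"][:,:,::-1];b=snap("side","s3")["pixels"][:,:,::-1];c=snap("scene","sc3")["pixels"][:,:,::-1]
cv2.imwrite("pics/v4.png",np.vstack([np.hstack([cv2.resize(a,(400,300)),cv2.resize(a[250:400,220:420],(400,300),interpolation=cv2.INTER_CUBIC)]),np.hstack([cv2.resize(b[130:265,235:415],(400,300)),cv2.resize(c[210:345,270:450],(400,300),interpolation=cv2.INTER_CUBIC)])]))
E
```

```text
(no output)
```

View pics/v4.png

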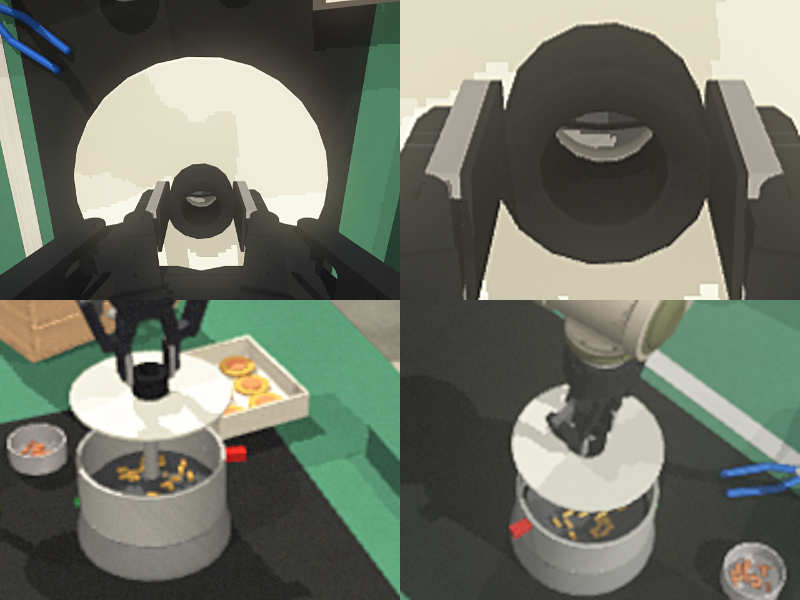

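Emit:
{"fn": "nudge_tcp", "kwargs": {
  "segments": [
    [0,0,0.12,0,0.03],
    [0,0,0.12,0,0.03],
    [0,0,0.12,0,0.03],
    [0,0,0.16,0,0.03],
    [0,0,0.16,0,0.03],
    [0,0,0,0,0.03]
  ]
}}

```text
time_s: 5.95
position: [0.5682, 0.205, 0.1785]
tool_rot: [[-0.001, 1.0, -0.003], [1.0, 0.001, 0.002], [0.002, -0.003, -1.0]]
ft_force: [-1.4, 6.7, -4.9]
grip_width: 0.0378
gripper_force: 50.6
```

Emit:
{"fn": "nudge_tcp", "kwargs": {
  "segments": [
    [0.04,0,0,0,0.03],
    [0,0,0,0,0.03],
    [0,0,0,0,0.03]
  ]
}}

```text
time_s: 6.25
position: [0.5691, 0.2059, 0.18]
tool_rot: [[0.0, 1.0, -0.0], [1.0, -0.0, -0.0], [-0.0, -0.0, -1.0]]
ft_force: [-0.7, 0.6, -2.2]
grip_width: 0.0377
gripper_force: 50.8
```

Emit:
{"fn": "nudge_tcp", "kwargs": {
  "segments": [
    [0,0,0.16,0,0.03],
    [0,0,0.16,0,0.03],
    [0,0,0.16,0,0.03],
    [0,0,0.12,0,0.03],
    [0,0,0,0,0.03],
    [0,0,0,0,0.03]
  ]
}}

```text
time_s: 6.85
position: [0.5692, 0.206, 0.1501]
tool_rot: [[0.0, 1.0, -0.001], [1.0, -0.0, -0.0], [-0.0, -0.001, -1.0]]
ft_force: [-0.8, 1.0, -2.2]
grip_width: 0.0377
gripper_force: 50.8
```

Converted, 0.005 m is 0.1, 0.004 m is 0.08.

Emit:
{"fn": "nudge_tcp", "kwargs": {
  "segments": [
    [0,0,0.1,0,0.03],
    [0,0,0.08,0,0.03],
    [0,0,0.04,0,0.03],
    [0,0,0.02,0,0.03],
    [0,0,0,0,0.03],
    [0,0,0,0,0.03]
  ]
}}

```text
time_s: 7.45
position: [0.5691, 0.2061, 0.1394]
tool_rot: [[-0.0, 1.0, 0.001], [1.0, 0.0, 0.0], [0.0, 0.001, -1.0]]
ft_force: [-4.0, 0.9, 7.9]
grip_width: 0.038
gripper_force: 51.7
```

Converted, -0.04 m is -0.8, -0.03 m is -0.6.

Emit:
{"fn": "nudge_tcp", "kwargs": {
  "segments": [
    [0,0,0,0,0.06],
    [0,0,0,0,0.085],
    [0,0,0,0,0.085],
    [0,0,-0.2,0,0.085],
    [0,0,-0.6,0,0.085],
    [0,0,-0.8,0,0.085],
    [0.4,0,-0.8,0,0.085],
    [0.6,0,-0.6,0,0.085],
    [0,0,0,0,0.085],
    [0,0,0,0,0.085]
  ]
}}

```text
time_s: 8.45
position: [0.569, 0.2562, 0.2886]
tool_rot: [[-0.001, 1.0, 0.001], [1.0, 0.001, -0.0], [-0.0, 0.001, -1.0]]
ft_force: [0.7, -0.2, -1.0]
grip_width: 0.0849
gripper_force: 0.0
```

```bash
python3 - <<'E'
from h import *
import cv2
a=snap("wrist","w4")["pixels"][:,:,::-1];b=snap("side","s4")["pixels"][:,:,::-1]
cv2.imwrite("pics/v5.png",np.vstack([np.hstack([cv2.resize(a[100:400,120:520],(400,300)),cv2.resize(a[205:295,280:400],(400,300),interpolation=cv2.INTER_CUBIC)]),np.hstack([cv2.resize(b[130:265,235:415],(400,300)),cv2.resize(b[384:424,330:383],(400,300),interpolation=cv2.INTER_CUBIC)])]))
E
```

```text
(no output)
```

View pics/v5.png

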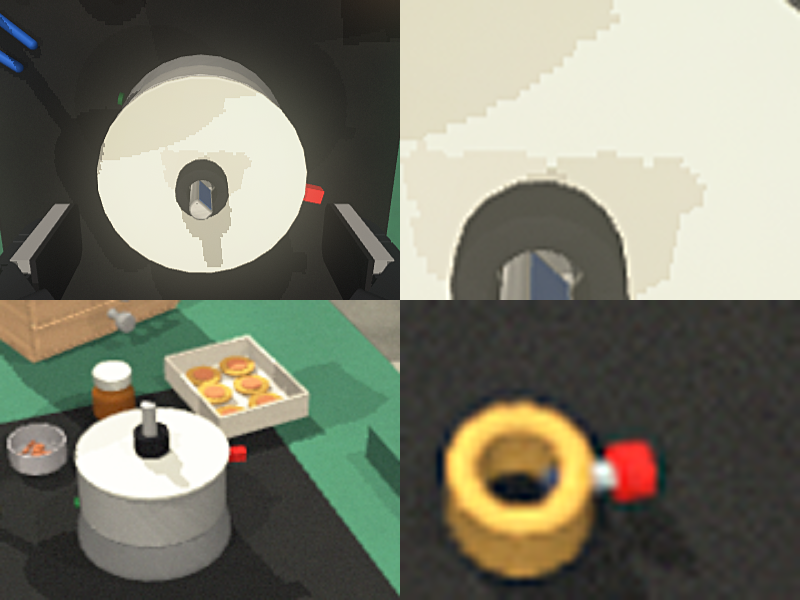

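Converted, -0.026 m is -0.52, -0.0257 m is -0.514, -8 degrees is -1.6.

Emit:
{"fn": "nudge_tcp", "kwargs": {
  "segments": [
    [-0.52,0,0,0,0.05],
    [-0.514,0,0.2,0,0.05],
    [0,0,0.26,-1.6,0.05],
    [0,0,0.26,-1.6,0.05],
    [0,0,0.26,-1.6,0.05],
    [0,0,0.26,-1.6,0.05],
    [0,0,0.26,-1.6,0.05],
    [0,0,0.26,-1.6,0.05],
    [0,0,0,0,0.05],
    [0,0,0,0,0.05]
  ],
  "squeeze": 30
}}

```text
time_s: 9.55
position: [0.5691, 0.2037, 0.2]
tool_rot: [[-0.74, 0.673, -0.001], [0.673, 0.74, -0.0], [0.001, -0.001, -1.0]]
ft_force: [-0.1, 0.2, 0.3]
grip_width: 0.0501
gripper_force: 0.0
```

Converted, 0.015 m is 0.3, 0.008 m is 0.16.

Emit:
{"fn": "nudge_tcp", "kwargs": {
  "segments": [
    [0.01,0.01,0.3,0,0.05],
    [0,0,0.3,0,0.05],
    [0,0,0.16,0,0.05],
    [0,0,0,0,0.03],
    [0,0,0,0,0.005],
    [0,0,0,0,0.005],
    [0,0,0,0,0.005],
    [0,0,0,0,0.005],
    [0,0,0,0,0.005],
    [0,0,0,0,0.005]
  ],
  "squeeze": 30
}}

```text
time_s: 10.55
position: [0.5683, 0.2037, 0.1633]
tool_rot: [[-0.743, 0.67, -0.002], [0.67, 0.743, -0.003], [-0.001, -0.003, -1.0]]
ft_force: [-6.7, -7.4, 5.0]
grip_width: 0.0109
gripper_force: 30.3
```

Emit:
{"fn": "nudge_tcp", "kwargs": {
  "segments": [
    [0,-0.04,0,0,0.005],
    [0.0052,0,0,1.5,0.005],
    [0.0052,0,0,1.5,0.005],
    [0.0052,0,0,1.5,0.005],
    [0.0052,0,0,1.5,0.005],
    [0.0052,0,0,1.5,0.005],
    [0.0052,0,0,1.5,0.005],
    [0.0052,0,0,1.5,0.005],
    [0.0052,0,0,1.5,0.005],
    [0,0,0,0,0.005]
  ],
  "squeeze": 30
}}

```text
time_s: 11.55
position: [0.5665, 0.2049, 0.1633]
tool_rot: [[0.212, 0.977, -0.001], [0.977, -0.212, -0.001], [-0.001, -0.0, -1.0]]
ft_force: [-6.6, -2.3, 4.9]
grip_width: 0.0111
gripper_force: 30.8
```

Emit:
{"fn": "nudge_tcp", "kwargs": {
  "segments": [
    [0,0,0,0,0.005],
    [0,0,0,0,0.005]
  ]
}}

```text
time_s: 11.75
position: [0.5665, 0.2049, 0.1633]
tool_rot: [[0.208, 0.978, -0.001], [0.978, -0.208, -0.001], [-0.001, -0.0, -1.0]]
ft_force: [-3.7, -3.9, 4.6]
grip_width: 0.0109
gripper_force: 30.8
```

```bash
python3 - <<'E'
from rig import env; import numpy as np
o=env.observe();R=o["tool_rot"];print(np.degrees(np.arctan2(R[1,1],R[0,1])),o["wrist_torque"],o["ft_force"],o["q"])
E
```

```text
-12.030306541270434 [-0.56531437  0.91261412 -0.01503248] [-3.66077352 -3.89605937  4.64810136] [ 8.65886698e+00  3.06886183e+01  7.28361121e+01 -4.54381990e-02
  7.65194082e+01  2.06997702e+01]
```

Converted, -0.045 m is -0.9, -0.04 m is -0.8.

Emit:
{"fn": "nudge_tcp", "kwargs": {
  "segments": [
    [0,0,0,0,0.03],
    [0,0,0,0,0.05],
    [0,0,0,0,0.085],
    [0,0,-0.6,0,0.085],
    [0.2,0,-0.9,0,0.085],
    [0.4,0,-0.9,0,0.085],
    [0.4,0,-0.8,0,0.085],
    [0,0,0,0,0.085],
    [0,0,0,0,0.085]
  ],
  "squeeze": 30
}}

```text
time_s: 12.65
position: [0.5775, 0.2546, 0.3225]
tool_rot: [[0.207, 0.978, 0.001], [0.978, -0.207, 0.0], [0.0, 0.001, -1.0]]
ft_force: [-0.4, -1.0, -1.7]
grip_width: 0.0849
gripper_force: 0.0
```

```bash
python3 - <<'E'
from h import *
i=snap("wrist","w5")
from rig import env
o=env.observe();print(o["position"],o["time_s"]); print(proj(0,[.5685,.2045,.173],"pics/w5.npz"),proj(0,[.67,.183,.1],"pics/w5.npz"))
E
```

```text
[0.57725037 0.25417622 0.32127436] 12.7
[323.0992271 288.5175463] [436.31669136 256.92210645]
```

Emit:
{"fn": "nudge_tcp", "kwargs": {
  "segments": [
    [-0.924,0.122,0.1,0,0.085],
    [-0.924,0.122,0.1,0,0.085],
    [-0.924,0.122,0.1,0,0.085],
    [-0.924,0.122,0.24,0,0.085],
    [-0.924,0.122,0.24,0,0.085],
    [-0.924,0.122,0.24,0,0.085],
    [-0.924,0.122,0.24,0,0.085],
    [-0.924,0.122,0.24,0,0.085],
    [-0.924,0.122,0.24,0,0.085],
    [-0.924,0.122,0.24,0,0.085]
  ],
  "squeeze": 40
}}

```text
time_s: 13.7
position: [0.5396, -0.2122, 0.2214]
tool_rot: [[0.209, 0.978, -0.002], [0.978, -0.209, 0.002], [0.001, -0.003, -1.0]]
ft_force: [0.6, 0.9, 0.6]
grip_width: 0.0846
gripper_force: 0.0
```

Emit:
{"fn": "nudge_tcp", "kwargs": {
  "segments": [
    [-0.924,0.122,0.2,0,0.085],
    [-0.924,0.122,0.2,0,0.085],
    [0,0,0,1.64,0.085],
    [0,0,0,1.64,0.085],
    [0,0,0,1.64,0.085],
    [0,0,0,1.64,0.085],
    [0,0,0,1.64,0.085],
    [0,0,0,1.64,0.085],
    [0,0,0,1.64,0.085],
    [0,0,0,1.64,0.085]
  ]
}}

```text
time_s: 14.7
position: [0.5328, -0.3031, 0.2016]
tool_rot: [[0.978, 0.208, -0.003], [0.208, -0.978, 0.002], [-0.002, -0.003, -1.0]]
ft_force: [0.3, 0.2, 0.0]
grip_width: 0.0851
gripper_force: 0.0
```

Emit:
{"fn": "nudge_tcp", "kwargs": {
  "segments": [
    [0,0,0,1.64,0.085],
    [0,0,0,1.64,0.085],
    [0,0,0,1.64,0.085],
    [0,0,0,0,0.085],
    [0,0,0,0,0.085]
  ]
}}

```text
time_s: 15.2
position: [0.5332, -0.3032, 0.2023]
tool_rot: [[0.978, -0.208, -0.002], [-0.208, -0.978, 0.001], [-0.002, -0.001, -1.0]]
ft_force: [-0.4, -0.8, 0.9]
grip_width: 0.0848
gripper_force: 0.0
```

```bash
python3 - <<'E'
from h import *
import cv2
b=snap("wrist","w6")["pixels"][:,:,::-1];a=cv2.imread("pics/w5.png")
np.set_printoptions(precision=4,suppress=True)
print(proj(0,[.4808,-.293,.02],"pics/w6.npz"),proj(0,[.511,-.3,.01],"pics/w6.npz"))
u,v=proj(0,[.4808,-.293,.02],"pics/w6.npz").astype(int)
def c(im,x,y,w): 
    x=max(0,min(640-w,x));y=max(0,min(480-w*3//4,y));print(x,y,w);return cv2.resize(im[y:y+w*3//4,x:x+w],(400,300),interpolation=cv2.INTER_CUBIC)
cv2.imwrite("pics/v6.png",np.vstack([np.hstack([c(a,290,260,64),c(a,396,230,64)]),np.hstack([cv2.resize(b,(400,300)),c(b,u-50,v-38,100)])]))
E
```

```text
[321.7647 276.6498] [322.4393 236.9847]
290 260 64
396 230 64
271 238 100
```

View pics/v6.png

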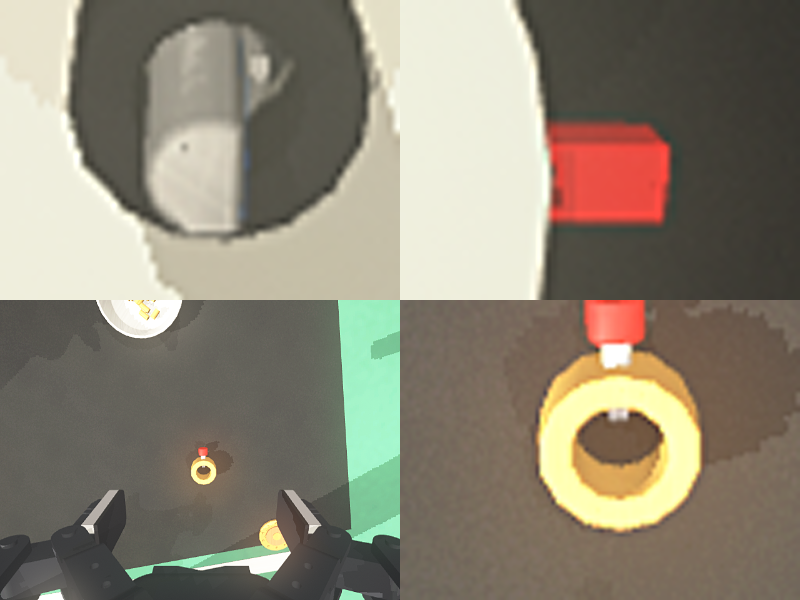

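```bash
python3 - <<'E'
from h import *
np.set_printoptions(precision=4,suppress=True)
f="pics/w6.npz";c=ray(0,325.5,276,.02,f);print(c);s=ray(0,271+215.5/4,238+3,.012,f);print(s,np.degrees(np.arctan2(*(s-c)[1::-1])))
from rig import env
o=env.observe();R=o["tool_rot"];print(np.degrees(np.arctan2(R[1,0],R[0,0])),R.T@(np.r_[c[:2],.018]-o["position"]))
p=np.load("pics/w5.npz")
print("spin",ray(0,290+197/6.25,260+176/6.25,.173,"pics/w5.npz"))
E
```

```text
[ 0.4807 -0.2961  0.02  ]
[ 0.5078 -0.3014  0.012 ] -10.960213564620478
-12.022458347435071 [-0.0527  0.0041  0.1847]
spin [0.5674 0.205  0.173 ]
```

Converted, 0.02 m is 0.4, 0.04 m is 0.8.

Emit:
{"fn": "nudge_tcp", "kwargs": {
  "segments": [
    [-0.534,0.04,0.4,0,0.06],
    [-0.52,0.042,0.6,0,0.06],
    [0,0,0.8,0,0.06],
    [0,0,0.8,0,0.06],
    [0,0,0.6,0,0.06],
    [0,0,0.294,0,0.06],
    [0,0,0.2,0,0.06],
    [0,0,0,0,0.06],
    [0,0,0,0,0.06]
  ],
  "squeeze": 50
}}

```text
time_s: 16.15
position: [0.4817, -0.2964, 0.0193]
tool_rot: [[0.978, -0.211, 0.001], [-0.211, -0.978, -0.001], [0.001, 0.001, -1.0]]
ft_force: [-0.6, 0.5, 0.5]
grip_width: 0.0598
gripper_force: 0.0
```

Units first: shifts go in shares of 50 mm and turns go in units of 5 degrees. So -0.001 m is -0.02.

Emit:
{"fn": "nudge_tcp", "kwargs": {
  "segments": [
    [-0.02,0,0,0,0.04],
    [0,0,0,0,0.02],
    [0,0,0,0,0.02],
    [0,0,0,0,0.02],
    [0,0,0,0,0.02],
    [0,0,0,0,0.02],
    [0,0,0,0,0.02]
  ],
  "squeeze": 50
}}

```text
time_s: 16.85
position: [0.4807, -0.2962, 0.0198]
tool_rot: [[0.977, -0.211, 0.001], [-0.211, -0.977, -0.001], [0.001, 0.001, -1.0]]
ft_force: [-0.6, 1.4, 5.7]
grip_width: 0.0308
gripper_force: 49.7
```

Emit:
{"fn": "nudge_tcp", "kwargs": {
  "segments": [
    [0,0,-0.4,0,0.02],
    [0,0,-0.6,0,0.02],
    [0,0,-0.9,0,0.02],
    [0,0,-0.9,0,0.02],
    [0,0,-0.9,0,0.02],
    [0,0,-0.6,0,0.02],
    [0,0,0,0,0.02],
    [0,0,0,0,0.02]
  ]
}}

```text
time_s: 17.65
position: [0.4802, -0.2957, 0.2337]
tool_rot: [[0.977, -0.211, 0.0], [-0.211, -0.977, -0.0], [0.0, 0.0, -1.0]]
ft_force: [0.1, 0.1, -2.1]
grip_width: 0.0308
gripper_force: 50.0
```

```bash
python3 - <<'E'
from h import *
i=snap("wrist","w7");snap("side","s7")
import cv2
p=i["pixels"][:,:,::-1];hsv=cv2.cvtColor(p,cv2.COLOR_BGR2HSV)
for n,m in dict(red=((hsv[...,0]<6)|(hsv[...,0]>174))&(hsv[...,1]>150)&(hsv[...,2]>80),brass=(hsv[...,0]>12)&(hsv[...,0]<32)&(hsv[...,1]>90)&(hsv[...,2]>110)).items():
    k,l,s,c=cv2.connectedComponentsWithStats(m.astype(np.uint8))
    for j in np.argsort(-s[1:,4])[:3]+1: print(n,s[j],c[j].round(1))
from rig import env
o=env.observe();R=o["tool_rot"];P=o["position"]
for d,z in ((0,-.001),(.031,.009)): print(proj(0,P+R[:,0]*d+[0,0,z],"pics/w7.npz"))
E
```

```text
red [303 231  34  32 795] [321.4 245.1]
brass [ 278  265  104  106 5811] [325.  310.9]
brass [ 407  282   61   52 1519] [438.2 311.7]
brass [377 327  34  34 203] [394.3 341.9]
[318.61806609 321.58582262]
[318.19348249 248.25598489]
```

Converted, -0.046 m is -0.92, -0.03 m is -0.6.

Emit:
{"fn": "nudge_tcp", "kwargs": {
  "segments": [
    [-0.036,-0.6,0,0,0.02],
    [-0.036,-0.92,0,0,0.02],
    [-0.036,-0.92,0,0,0.02],
    [-0.036,-0.92,0,0,0.02],
    [-0.036,-0.92,0,0,0.02],
    [-0.036,-0.92,0,0,0.02],
    [-0.036,-0.92,0,0,0.02],
    [-0.036,-0.92,0,0,0.02],
    [-0.036,-0.92,0,0,0.02],
    [-0.036,-0.92,0,0,0.02]
  ]
}}

```text
time_s: 18.75
position: [0.5563, 0.1438, 0.2321]
tool_rot: [[0.977, -0.211, -0.003], [-0.211, -0.977, -0.0], [-0.003, 0.001, -1.0]]
ft_force: [0.9, -0.1, 0.0]
grip_width: 0.0311
gripper_force: 50.0
```

Emit:
{"fn": "nudge_tcp", "kwargs": {
  "segments": [
    [-0.036,-0.8,0,0,0.02],
    [0,-0.498,0.2,0,0.02],
    [0,0,0.4,0,0.02],
    [0,0,0,0,0.02],
    [0,0,0,0,0.02],
    [0,0,0,0,0.02]
  ]
}}

```text
time_s: 19.35
position: [0.5689, 0.2052, 0.2042]
tool_rot: [[0.977, -0.212, 0.001], [-0.212, -0.977, 0.0], [0.001, -0.0, -1.0]]
ft_force: [-0.1, -0.1, 0.0]
grip_width: 0.0312
gripper_force: 50.0
```

```bash
python3 - <<'E'
from h import *
from rig import env
import cv2
np.set_printoptions(precision=4,suppress=True)
o=env.observe();R=o["tool_rot"];P=o["position"]
print(P,R.T@(np.r_[.5683,.2061,.193]-P),np.degrees(np.arctan2(R[1,0],R[0,0])))
i=snap("wrist","w8");p=i["pixels"][:,:,::-1];hsv=cv2.cvtColor(p,cv2.COLOR_BGR2HSV)
m=(hsv[...,0]>12)&(hsv[...,0]<32)&(hsv[...,1]>90)&(hsv[...,2]>110)
for r in range(255,385,5): 
    xs=np.flatnonzero(m[r,255:395])+255; print(r,xs[:1],xs[-1:],len(xs), end=' | ')
f="pics/w8.npz"
th=np.arange(0,360,5)/57.2958
q=np.array([proj(0,P+.017*(np.cos(t)*R[:,0]+np.sin(t)*R[:,1])+[0,0,.0002],f) for t in th]);print("ring top proj",q.min(0),q.max(0))
q=np.array([proj(0,P+.010*(np.cos(t)*R[:,0]+np.sin(t)*R[:,1])+[0,0,.0002],f) for t in th]);print("bore proj",q.min(0),q.max(0))
E
```

```text
[0.5689 0.2052 0.2042] [-0.0008 -0.0008  0.0112] -12.25167347798254
255 [] [] 0 | 260 [] [] 0 | 265 [] [] 0 | 270 [] [] 0 | 275 [] [] 0 | 280 [287] [323] 6 | 285 [300] [358] 44 | 290 [282] [350] 58 | 295 [288] [356] 69 | 300 [284] [360] 52 | 305 [281] [362] 43 | 310 [279] [364] 38 | 315 [278] [364] 34 | 320 [279] [364] 33 | 325 [279] [364] 36 | 330 [279] [364] 38 | 335 [279] [364] 44 | 340 [281] [362] 45 | 345 [284] [360] 51 | 350 [287] [357] 68 | 355 [293] [350] 58 | 360 [301] [343] 43 | 365 [322] [324] 3 | 370 [] [] 0 | 375 [] [] 0 | 380 [] [] 0 | ring top proj [271.3619 279.8651] [366.651  366.0906]
bore proj [290.9809 298.5314] [347.0333 349.2187]
```

Emit:
{"fn": "nudge_tcp", "kwargs": {
  "segments": [
    [-0.016,-0.016,0.12,0,0.02],
    [0,0,0.08,0,0.02],
    [0,0,0.06,0,0.02],
    [0,0,0.06,0,0.02],
    [0,0,0,0,0.02],
    [0,0,0,0,0.02]
  ]
}}

```text
time_s: 20.0
position: [0.5681, 0.2067, 0.1876]
tool_rot: [[0.977, -0.211, 0.0], [-0.211, -0.977, -0.0], [0.0, 0.0, -1.0]]
ft_force: [-0.8, 0.1, -1.3]
grip_width: 0.0309
gripper_force: 50.0
```

Converted, 0.003 m is 0.06.

Emit:
{"fn": "nudge_tcp", "kwargs": {
  "segments": [
    [0,0,0.06,0,0.02],
    [0,0,0.06,0,0.02],
    [0,0,0.06,0,0.02],
    [0,0,0,0,0.02],
    [0,0,0,0,0.02]
  ]
}}

```text
time_s: 20.5
position: [0.568, 0.2067, 0.1786]
tool_rot: [[0.977, -0.211, -0.0], [-0.211, -0.977, 0.0], [-0.0, -0.0, -1.0]]
ft_force: [-0.1, 0.3, -1.7]
grip_width: 0.0311
gripper_force: 50.0
```

Converted, 0.003 m is 0.06.

Emit:
{"fn": "nudge_tcp", "kwargs": {
  "segments": [
    [0,0,0.06,0,0.02],
    [0,0,0.06,0,0.02],
    [0,0,0.06,0,0.02],
    [0,0,0.06,0,0.02],
    [0,0,0.06,0,0.02],
    [0,0,0,0,0.02],
    [0,0,0,0,0.02]
  ]
}}

```text
time_s: 21.2
position: [0.5681, 0.2066, 0.1636]
tool_rot: [[0.977, -0.211, -0.0], [-0.211, -0.977, 0.0], [-0.0, -0.0, -1.0]]
ft_force: [0.7, -0.2, -0.8]
grip_width: 0.0311
gripper_force: 50.0
```

Converted, 0.002 m is 0.04, 0.001 m is 0.02.

Emit:
{"fn": "nudge_tcp", "kwargs": {
  "segments": [
    [0,0,0.04,0,0.02],
    [0,0,0.02,0,0.02],
    [0,0,0.02,0,0.02],
    [0,0,0.02,0,0.02],
    [0,0,0,0,0.02],
    [0,0,0,0,0.02]
  ]
}}

```text
time_s: 21.8
position: [0.5681, 0.2067, 0.1607]
tool_rot: [[0.977, -0.211, 0.002], [-0.211, -0.977, 0.0], [0.002, -0.001, -1.0]]
ft_force: [-5.7, -0.5, 12.7]
grip_width: 0.031
gripper_force: 51.5
```

Converted, 0.0006 m is 0.012.

Emit:
{"fn": "nudge_tcp", "kwargs": {
  "segments": [
    [0,0,0.012,0,0.02],
    [0,0,0,0,0.02],
    [0,0,0,0,0.02],
    [0,0,0,0,0.02],
    [0,0,0,0,0.02]
  ],
  "squeeze": 60
}}

```text
time_s: 22.3
position: [0.5681, 0.2067, 0.1607]
tool_rot: [[0.977, -0.211, 0.003], [-0.211, -0.977, 0.0], [0.003, -0.001, -1.0]]
ft_force: [-7.5, -1.4, 16.9]
grip_width: 0.0308
gripper_force: 58.5
```

```bash
python3 - <<'E'
from h import *
from rig import env
import cv2
for n in("side","scene","wrist"):
    p=snap(n,n+"9")["pixels"][:,:,::-1];hsv=cv2.cvtColor(p,cv2.COLOR_BGR2HSV)
    m=((hsv[...,0]<6)|(hsv[...,0]>174))&(hsv[...,1]>150)&(hsv[...,2]>80)
    k,l,s,c=cv2.connectedComponentsWithStats(m.astype(np.uint8))
    print(n,"screw",proj(n,[.5688+.026*.978,.206-.026*.21,.151],f"pics/{n}9.npz").round(),"ptr",proj(n,[.567+.097,.186,.1],f"pics/{n}9.npz").round(),[(c[j].round(1).tolist(),int(s[j,4])) for j in np.argsort(-s[1:,4])[:5]+1])
o=env.observe();print(o["position"],o["ft_force"],o["time_s"],o["wrist_torque"])
E
```

```text
side screw [312. 183.] ptr [342. 198.] [([341.8, 198.8], 56), ([312.2, 182.7], 12)]
scene screw [346. 289.] ptr [322. 313.] [([279.6, 72.2], 1258), ([241.0, 27.9], 406), ([323.4, 312.3], 47), ([347.7, 289.3], 15), ([228.0, 1.0], 10)]
wrist screw [320. 244.] ptr [319.  54.] [([324.4, 56.9], 1306), ([318.1, 249.7], 664)]
[0.56809753 0.2066692  0.16073685] [-6.93585688 -1.63564831 16.39574686] 22.45 [-0.3815454   1.19298116  0.01454273]
```

```bash
python3 -c "
from rig import env
print(env.close_job())"
```

```text
the job is handed in; nothing more can be done
None
```

I put the lid on the tub and turned the spindle until the flat faced the pointer. The collar is now on the hub, screw towards the pointer, still gripped and pressed down with about 17 N. I handed the job in at about 22.5 s; no verdict came back.

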